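# Take the card cutter's carriage off its T-track for rinsing

## Robot

A 6-joint arm with a two-finger parallel gripper is mounted at the origin on the work surface. World frame = base frame: x ahead of the robot, y to its left, z up, the work surface at z = 0. Lengths are in m, angles in degrees, forces in N, time in s.
With the tool pointing down it reaches from about 0.25 to 0.775 m from the base axis. Payload 8.9 kg.
Tool frame: the origin (TCP) lies midway between the tips of the shut fingers; the grasp point (between the pads) lies 19 mm behind it; z points along the fingers, y is the line along which they close (so a half turn about z gives the same grasp; the last joint's range is limited). The gripper opens to 85 mm and grips with 20 to 120 N. Pads are 22 mm wide; open, the fingers measure 114 mm over their backs; the gripper's body (76 mm by 85 mm) begins 54 mm behind the grasp point. The pads swing forward as they close: fully open they stand 13 mm farther back than shut.
Start: joints at [-7.981, 16.656, -8.789, 64.555, 0, 82.019], TCP at [0.525, 0, 0.231] pointing down, gripper open.
Joint ranges: [-144.48, 144.48], [-52.06, 99.96], [-74.48, 78.29], [-112.23, 115.85], [-86.99, 84.42], [-180, 180]. Speed limits (degrees/s): [127.2, 127.2, 159.86, 180, 180, 180].

## Interface

Orientations are given as a 3x3 rotation matrix whose columns are the frame's x, y, z axes.
In Python, from station import arm gives the robot as it stands. The module is installed in compiled form; this text tells all that it offers.
- The arm moves only by the tool play_rows, never from a script. Its argument "targets" is a list of rows, each a list of 3 entries, a list of its own where there are three numbers: the shift along the world's x, y, z in m, then the turn, a rotation vector about the world's x, y, z in degrees, then the gripper command: -1 is fully open, 1 is shut, values between are in proportion. In form: [[[x, y, z], [wx, wy, wz], jaw], ...]. A call has 1 to 12 rows; each row shifts and turns the commanded pose from where the row before left it; what a row does not reach is not made up. A row lasts 1/12 s, in which the tool goes at most 41.7 mm and 7.16 degrees, less where a joint would pass 70% of its speed; a pose out of reach is approached as far as the arm can. A call is refused whole if a number of a shift passes 0.0417 or a number of a turn 7.16, either way. A call with a gripper value outside its range is refused whole. The fingers move at their own pace and stop on an object; "squeeze" is the grip in N (left out, the last holds). Time passes only in rows, so rows that do not move let the fingers close. It gives the time, the measured TCP pose, the force, the opening and the grip force at its end, in the units of the state.
- arm.read_state(): the state, without advancing time (a new reading comes with each control period).
- arm.camera(name): name is "scene" or "side" or "wrist"; returns the picture (420x560x3 uint8, red, green, blue); there is no depth.
- arm.camera_model(name): a dict with "mtx" (3x3 intrinsics, pixels), "k1" (the pictures are not rectified: a ray, as slopes to the right and down, at radius r is drawn at 1 + k1 r^2 times it, then the intrinsics apply), "position" and "orientation" of the camera in the world; the wrist camera has in their place "tool_from_camera" (4x4, takes a point from camera to tool coordinates, whose origin is the TCP and whose axes are the flange's). Camera axes: x right, y down, z forward; pixel columns grow to the right and rows downward; lengths in m; the calibration is good to about 2 mm. A picture is of the moment at which its call begins: read the wrist's pose just before it. camera_model takes no time and is no camera call.
- arm.hand_in(): hands the job in; it is judged then, once.
Trained networks look in the newest picture that a camera, given by its name, has taken for a name from the list of things; names that differ only in an ending like _2 or _b are one class to them, and where a whole thing is asked for, a point or a joint stands for the part that bears it (a point fixed in the world has none). Each returns a list of dicts, best first, with "confidence" (0 to 1); they miss things now and then, are a little off and sometimes report something else, mostly with a low value. They report only what shows in the picture. A call takes as long as a camera call.
- arm.spot_in(camera, query): "position" ([x, y, z] in m, in world coordinates, good to about 4 mm: the middle of the surface that is visible of it).
- arm.silhouettes(camera, query): "mask" (420x560 bool, what is visible of it).
The state is a dict: "t": time; "qpos": joint angles; "qd": joint speeds; "joint_efforts": joint torques, N m; "ee_pos": TCP position; "tool_rot": TCP orientation; "contact_force": force on the tool from outside, world axes, zero at the start; "torque": the same for the moment, N m; "width": opening from 0.0 (shut) to 1.0 (fully open); "finger_force": force on a finger pad.
Only numpy, scipy, OpenCV 4.12 (cv2) and the standard library are available. Lean on these libraries where they do the work, as an engineer would, in place of code of your own. Each camera call takes 0.05 s, during which the arm holds its last target. There are 200 camera calls.

## Task

The card cutter's carriage has to be rinsed. Pick up the white bottle that stands at the open end of the cutter's T-track and stand it upright on the round cork mat; then push the carriage along the track until it has come right out of the open end, lift it off, and set it gently down in the small empty rinse tray, standing on its foot and released. Do not knock anything over and leave the amber bottle, the tin, the mug and the beaker where they are.

Things in the scene. Friction and masses are not known exactly. Their poses are not given: they have to be found in the camera images.
- track: Card cutter's fixed T-track, 340 x 104 mm, lying in any direction. Origin: underside, mid-length on the centre line; +x along it to its open end, y across. Base plate 10 thick. Guide from x=-170 to +50, shut at x=-170 by a plate 12 thick; from x=+50 to +170 a bare landing plate, top z=10, level with the slot's floor, open at its sides and end
- open_end (a point): Open end of the guide: point at x=+50, y=0, z=10 of the track. T-slot: cavity 44 wide, z=10 to 21 mm; lips (z=21 to 27) leave a slot 24 wide and hold the carriage's foot down. Guard walls on the lips, inner faces at y=+-28, outer +-44, top z=58: inside them the carriage cannot be gripped, but shut fingers can reach down behind it and push
- carriage: Captive carriage, 50 mm high: black block 90 long (x) x 50 wide (y) x 30 high, two steel discs on top; below it a stem 20 wide and a steel T-foot 80 x 40 x 8. Origin: centre of the foot's underside (block is z=20 to 50). Starts in the guide, centre at x=-70 to -20 of the track, 2 mm side play, about 0.35 kg, plain friction. Clear of the lips with its centre past x=+90
- bottle: Squat white plastic bottle, white cap, diameter 56, height 95 mm, about 0.25 kg, standing on the landing plate in the carriage's way (x=90 to 125 of the track, up to 20 off its centre line). Straight body up to 74 mm, above it a cap of diameter 42. Origin: centre of its underside
- mat: Round cork mat, diameter 130, 4 thick, fixed flat on the bench to the left or the right. Origin: centre of its underside.
- tray: Small white rinse tray, fixed on the bench on the other side from the mat: outer 170 (x) x 210 (y) x 40 high, rim 42, walls and floor 5 thick, empty. Origin: centre of its underside; turned a little.
- tall_bottle: Bystander: amber bottle with a black cap, diameter 60, height 150, standing on the bench beside the guide, about 105 mm from its centre line on the +y side. Origin: centre of its underside.
- tin: Bystander: low tin, diameter 60, height 55, on the bench beside the landing plate, about 105 mm from the centre line on the -y side. Origin: centre of its underside.
- mug: Bystander: white mug, diameter 72, height 85, its handle reaching some 30 further, on the bench beyond the mat, about 115 mm from the mat's centre. Origin: centre of its underside.
- beaker: Bystander: clear plastic beaker, diameter 68, height 95, on the bench beyond the tray. Origin: centre of its underside.

How it is judged (in metres and radians):
On the way, in this order (a step that is already met when the one before it is completed fails the run):
1. the white bottle stands upright on the cork mat (horizontal distance between bottle and mat below 0.04 m and angle between bottle's own z axis and vertical below 0.15 rad and z of bottle in the frame of mat between -0.002 and 0.01 m and linear speed of bottle below 0.05 m/s), for 0.2 s.
2. the carriage has come out of the track's open end (x of carriage in the frame of track above 0.09 m), for 0.1 s.
3. the carriage is lifted off (z of carriage in the frame of track above 0.055 m), for 0.1 s.
At the end, for the whole second after the job is handed in: The carriage stands on its foot on the floor of the rinse tray (its origin less than 12 mm above the tray's underside, tilt under 0.15 rad), at rest and released; the white bottle stands upright, at rest and released, on the cork mat with its axis within 40 mm of the mat's centre (horizontal distance between bottle and mat below 0.04 m and angle between each of bottle, carriage's own z axis and vertical below 0.15 rad and z of bottle in the frame of mat between -0.002 and 0.01 m and x of carriage in the frame of tray between -0.08 and 0.08 m and y of carriage in the frame of tray between -0.1 and 0.1 m and z of carriage in the frame of tray between 0 and 0.012 m and linear speed of each of carriage, bottle below 0.03 m/s and contact force between the fingers and carriage below 0.1 N and contact force between the fingers and bottle below 0.1 N); the robot touches nothing.
It fails at once if the white bottle is tipped over (angle between bottle's own z axis and vertical above 0.6 rad).
It fails at once if the carriage is dropped into the tray (falling faster than 0.7 m/s, a drop of some 25 mm) (x of carriage in the frame of tray between -0.1 and 0.1 m and y of carriage in the frame of tray between -0.12 and 0.12 m and linear speed of carriage above 0.7 m/s and contact force between the fingers and carriage below 0.1 N).
It fails at once if the amber bottle, tin, mug or beaker is displaced by more than 30 mm or tipped (distance of any of tall_bottle, tin, mug, beaker from where it was at the start of the episode above 0.03 m or angle between any of tall_bottle, tin, mug, beaker's own z axis and vertical above 0.4 rad).
It also fails if it takes over 72 s, if anything falls off the work surface, if the arm or the gripper's body presses on something with over 40 N, if the wrist force passes 120 N, or if a joint passes its speed limit or range.

## Working session

There is one attempt and no reset: what is moved stays moved. The work goes in short steps, Python scripts to look and compute and a tool call to move; the robot and the scene stay as the last step left them, time stands still between calls to the robot, and variables do not carry over. Pictures are saved under pics/ and viewed, at most 10 in all, crops included, and the job is handed in when it is done.

Besides the shell and the picture viewer there is one more tool, called after ">>>" as name(argument=value, ...) on one line, values as JSON. play_rows: Moves the arm, as the interface text tells. Its arguments: {"type":"object","properties":{"targets":{"type":"array"},"squeeze":{"type":"number"}},"required":["targets"]}

```bash
mkdir -p pics; cat > h.py <<'E'
import numpy as np, cv2
from station import arm
def save(n,f):
    im=arm.camera(n); cv2.imwrite('pics/'+f,im[:,:,::-1]); return im
def cam(n,st=None):
    m=arm.camera_model(n)
    if n=='wrist':
        T=np.eye(4);T[:3,:3]=np.array(st['tool_rot']);T[:3,3]=st['ee_pos']
        W=T@np.array(m['tool_from_camera']);R,p=W[:3,:3],W[:3,3]
    else: R,p=np.array(m['orientation']),np.array(m['position'])
    return m,R,p
def ray(n,uv,st=None):
    m,R,p=cam(n,st)
    xy=cv2.undistortPoints(np.array(uv,float).reshape(-1,1,2),np.array(m['mtx']),np.array([m['k1'],0,0,0.])).reshape(-1,2)
    return p,(R@np.c_[xy,np.ones(len(xy))].T).T
def onz(n,uv,z,st=None):
    p,d=ray(n,uv,st); return p+d*((z-p[2])/d[:,2])[:,None]
def proj(n,X,st=None):
    m,R,p=cam(n,st); c=(np.array(X,float).reshape(-1,3)-p)@R
    return cv2.projectPoints(c.reshape(-1,1,3),np.zeros(3),np.zeros(3),np.array(m['mtx']),np.array([m['k1'],0,0,0.]))[0].reshape(-1,2)
E
python3 - <<'E'
from h import *
np.set_printoptions(precision=4,suppress=True)
st=arm.read_state();print(st['t'],st['ee_pos'])
for n in ['scene','side']:
    save(n,n+'0.png')
    m=arm.camera_model(n);print(n,m['position'],np.array(m['orientation'])[:,2])
    for q in ['track','carriage','bottle','mat','tray','tall_bottle','tin','mug','beaker']:
        r=arm.spot_in(n,q);print(q,[(np.round(x['position'],3),round(x['confidence'],2)) for x in r[:2]])
E
```

```text
0.0 [0.5246 0.     0.2307]
scene [1.1426 0.357  1.0368] [-0.4793 -0.2892 -0.8286]
track [(array([0.592, 0.006, 0.014]), 0.58)]
carriage [(array([ 0.558, -0.014,  0.06 ]), 0.82), (array([0.597, 0.001, 0.022]), 0.72)]
bottle [(array([0.68 , 0.086, 0.088]), 0.87), (array([ 0.558, -0.015,  0.057]), 0.41)]
mat [(array([0.501, 0.355, 0.004]), 0.72)]
tray [(array([ 0.447, -0.35 ,  0.006]), 0.68)]
tall_bottle [(array([0.507, 0.075, 0.091]), 0.81), (array([ 0.738, -0.019,  0.058]), 0.32)]
tin [(array([ 0.738, -0.015,  0.058]), 0.84)]
mug [(array([0.611, 0.341, 0.05 ]), 0.87)]
beaker [(array([ 0.594, -0.381,  0.069]), 0.75)]
side [ 0.3106 -0.8592  0.6533] [ 0.2242  0.8022 -0.5534]
track [(array([ 0.517, -0.054,  0.032]), 0.7)]
carriage [(array([ 0.532, -0.032,  0.062]), 0.87)]
bottle [(array([0.663, 0.054, 0.069]), 0.88)]
mat []
tray [(array([ 0.461, -0.355,  0.006]), 0.85)]
tall_bottle [(array([0.489, 0.046, 0.087]), 0.84), (array([ 0.516, -0.054,  0.03 ]), 0.73)]
tin [(array([ 0.726, -0.038,  0.041]), 0.92), (array([ 0.533, -0.033,  0.062]), 0.33)]
mug [(array([0.615, 0.311, 0.056]), 0.93)]
beaker [(array([ 0.59 , -0.399,  0.067]), 0.87)]
```

View pics/scene0.png

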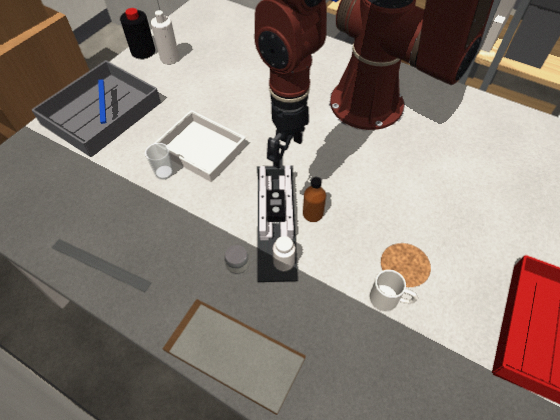

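View pics/side0.png

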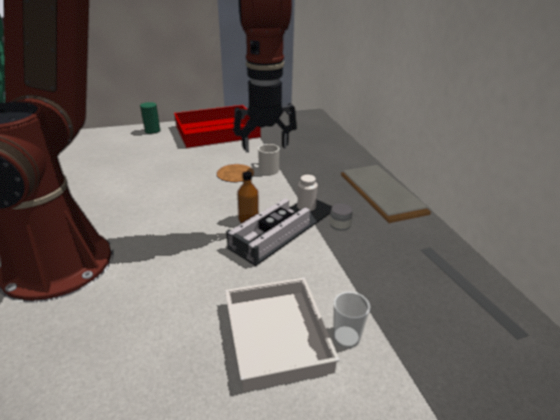

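The scene view shows the track running from about (265,170) to its open end at about (278,280). The white bottle is on its landing plate at (284,252). The mat is at (405,264), the tray at (202,146) and the amber bottle at (314,200). The side view agrees. Next, a closer look with the wrist camera and an enlarged scene crop.

```bash
python3 - <<'E'
from h import *
a=cv2.imread('pics/scene0.png')[155:295,220:340]; b=cv2.resize(a,None,fx=4.2,fy=4.2,interpolation=cv2.INTER_CUBIC)
save('wrist','w0.png')
w=cv2.imread('pics/w0.png')
cv2.imwrite('pics/crop0.png',b)
E
```

```text
(no output)
```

View pics/crop0.png

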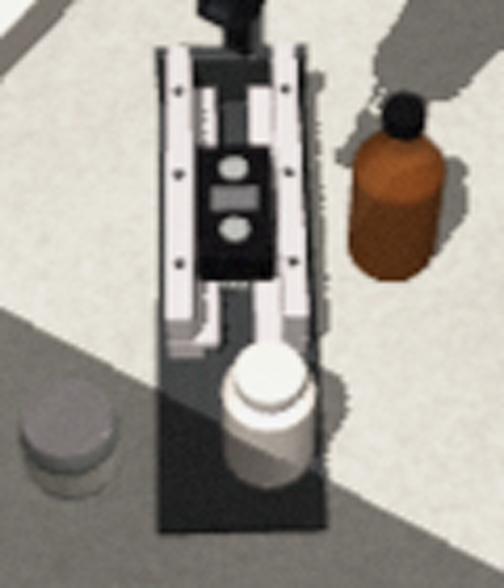

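View pics/w0.png

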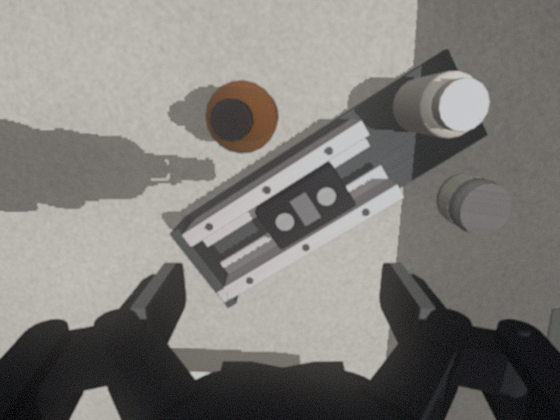

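The wrist view shows the track from about (172,234) to the open-end corners at (449,50) and (486,132). The carriage top has corners near (255,212), (329,164), (354,205) and (280,249), and the bottle cap is at (461,104). I'll fit the poses from these points and the masks.

```bash
cat > fit.py <<'E'
from h import *
from scipy.optimize import least_squares
np.set_printoptions(precision=4,suppress=True)
st=arm.read_state()
c=lambda u,v:(220+(u+.5)/4.2-.5,155+(v+.5)/4.2-.5)
W=[((170,52,10),(449,50)),((170,-52,10),(486,132)),((50,44,58),(359,121)),((50,-44,58),(402,188))]
S=[((170,-52,10),c(158,532)),((170,52,10),c(327,528)),((50,-44,58),c(165,322)),((50,44,58),c(308,318))]
def T(p,X):
    X=np.array(X)/1000; a=p[2];R=np.array([[np.cos(a),-np.sin(a),0],[np.sin(a),np.cos(a),0],[0,0,1]])
    return X@R.T+[p[0],p[1],0]
def res(p):
    return np.r_[(proj('wrist',T(p,[x for x,_ in W]),st)-[u for _,u in W]).ravel(),2*(proj('scene',T(p,[x for x,_ in S]))-[u for _,u in S]).ravel()]
f=least_squares(res,[.57,0,.5],loss='soft_l1')
p=f.x;print('track',p,np.degrees(p[2]),'res',res(p).reshape(-1,2).round(1).tolist())
def inv(P): 
    d=np.array(P)[:,:2]-p[:2];a=p[2];return np.c_[d@[np.cos(a),np.sin(a)],d@[-np.sin(a),np.cos(a)]]
car=onz('wrist',[(255,212),(329,164),(354,205),(280,249)],.06,st)
print('car corners in track',inv(car),inv(car).mean(0))
cw=onz('wrist',[(463,104)],.105,st);cs=onz('scene',[c(270,374)],.105)
print('cap',cw,cs,inv(cw),inv(cs))
for n,q,z in [('scene','mat',.004),('side','mat',.004),('scene','tray',.04),('side','tray',.04)]:
    if n=='scene' and q=='mat' or q=='tray' and n=='scene': arm.camera('scene') if q=='mat' else 0
    if n=='side' and q=='mat': pass
    r=arm.silhouettes(n,q)
    if not r: print(n,q,'none');continue
    m=r[0]['mask'].astype(np.uint8);v,u=np.nonzero(m)
    print(n,q,r[0]['confidence'],len(u))
    P=onz(n,np.c_[u,v],z)[:,:2].astype(np.float32)
    h=cv2.convexHull(P)
    print(' circle',cv2.minEnclosingCircle(h),'rect',cv2.minAreaRect(h))
for q in ['mug','beaker','tin','tall_bottle']:
    pass
E
python3 fit.py
```

```text
track [ 0.5808 -0.0011  0.5754] 32.965361540693095 res [[-0.7, -2.1], [2.9, 2.9], [3.0, -0.8], [3.4, 9.7], [-0.5, -0.8], [1.1, -1.0], [0.9, -1.4], [0.6, -1.2]]
car corners in track [[-0.082   0.0247]
 [ 0.0034  0.026 ]
 [ 0.0034 -0.0221]
 [-0.0829 -0.0217]] [-0.0395  0.0017]
cap [[0.6673 0.0778 0.105 ]] [[0.671 0.078 0.105]] [[0.1156 0.0191]] [[0.1187 0.0173]]
scene mat 0.73 1503
 circle ((0.50684654712677, 0.3502695560455322), 0.06504625827074051) rect ((0.5006504654884338, 0.35079172253608704), (0.12674663960933685, 0.11560852825641632), 79.96821594238281)
side mat 0.59 493
 circle ((0.5091135501861572, 0.3558388948440552), 0.07049593329429626) rect ((0.5079900026321411, 0.3559260964393616), (0.13729065656661987, 0.12166248261928558), 37.43817138671875)
scene tray 0.7 3444
 circle ((0.46589070558547974, -0.341208279132843), 0.14424443244934082) rect ((0.4694724977016449, -0.34005942940711975), (0.2408536672592163, 0.19341941177845), 88.46085357666016)
side tray none
```

```bash
python3 - <<'E'
from h import *
st=arm.read_state();print(st['t'],np.round(st['tool_rot'],3),np.round(st['qpos'],1),arm.camera_model('wrist')['tool_from_camera'])
E
```

```text
1.3 [[ 0.  1. -0.]
 [ 1. -0.  0.]
 [ 0. -0. -1.]] [-8.  16.7 -8.8 64.6  0.  82. ] [[ 5.13866994e-04 -9.59457402e-01 -2.81853205e-01  7.23947262e-02]
 [ 9.99999726e-01  3.42901822e-04  6.55898741e-04  2.02619074e-04]
 [-5.32658925e-04 -2.81853465e-01  9.59457316e-01 -1.41927971e-01]
 [ 0.00000000e+00  0.00000000e+00  0.00000000e+00  1.00000000e+00]]
```

>>> play_rows(targets=[[[0.008,0.0043,-0.002],[0,0,6.83],-1],[[0.008,0.0043,-0.002],[0,0,6.83],-1],[[0.008,0.0043,-0.002],[0,0,6.83],-1],[[0.008,0.0043,-0.002],[0,0,6.83],-1],[[0.008,0.0043,-0.002],[0,0,6.83],-1],[[0.008,0.0043,-0.002],[0,0,6.83],-1],[[0.008,0.0043,-0.002],[0,0,6.83],-1],[[0.008,0.0043,-0.002],[0,0,6.83],-1],[[0.008,0.0043,-0.002],[0,0,6.83],-1],[[0.008,0.0043,-0.002],[0,0,6.83],-1],[[0.008,0.0043,-0.002],[0,0,6.83],-1],[[0.008,0.0043,-0.002],[0,0,6.83],-1]], squeeze=30)

```text
t: 2.3
ee_pos: [0.6214, 0.0519, 0.2071]
tool_rot: [[-0.991, 0.134, -0.0], [0.134, 0.991, 0.0], [0.0, -0.0, -1.0]]
contact_force: [-0.0, 1.2, -0.3]
width: 0.999
finger_force: 0.0
```

>>> play_rows(targets=[[[0.008,0.0043,-0.002],[0,0,6.83],-1],[[0.008,0.0043,-0.002],[0,0,6.83],-1],[[0.008,0.0043,-0.002],[0,0,6.83],-1],[[0.008,0.0043,-0.002],[0,0,6.83],-1],[[0.008,0.0043,-0.002],[0,0,6.83],-1],[[0.008,0.0043,-0.002],[0,0,6.83],-1],[[0,0,0],[0,0,0],-1],[[0,0,0],[0,0,0],-1]])

```text
t: 2.97
ee_pos: [0.6688, 0.0775, 0.1948]
tool_rot: [[-0.841, -0.541, -0.001], [-0.541, 0.841, -0.0], [0.001, 0.0, -1.0]]
contact_force: [0.6, -0.1, -0.3]
width: 0.999
finger_force: 0.0
```

```bash
python3 - <<'E'
from h import *
np.set_printoptions(precision=4,suppress=True)
st=arm.read_state();print(st['t'],st['ee_pos'],np.round(st['tool_rot'],3),np.round(st['qpos'],1))
save('wrist','w1.png'); save('side','s1.png')
for n in ['wrist','side']:
  for q in ['bottle','mat']:
    r=arm.silhouettes(n,q)
    print(n,q,arm.spot_in(n,q)[:1])
    if r:
        v,u=np.nonzero(r[0]['mask']);print(r[0]['confidence'],len(u),u.min(),u.max(),v.min(),v.max())
E
```

```text
2.9667 [0.6688 0.0775 0.1948] [[-0.841 -0.541 -0.001]
 [-0.541  0.841 -0.   ]
 [ 0.001  0.    -1.   ]] [  0.4  34.4  13.7  69.3  -0.  -32.4]
wrist bottle [{'position': [0.6629, 0.0718, 0.1045], 'confidence': 0.95}]
0.69 4301 248 316 155 235
wrist mat [{'position': [0.5358, 0.32, 0.0021], 'confidence': 0.62}]
0.7 3473 517 559 140 246
side bottle [{'position': [0.6612, 0.0531, 0.0703], 'confidence': 0.83}]
0.76 631 297 317 175 210
side mat [{'position': [0.4947, 0.358, 0.0048], 'confidence': 0.85}]
0.91 422 216 252 165 181
```

View pics/w1.png

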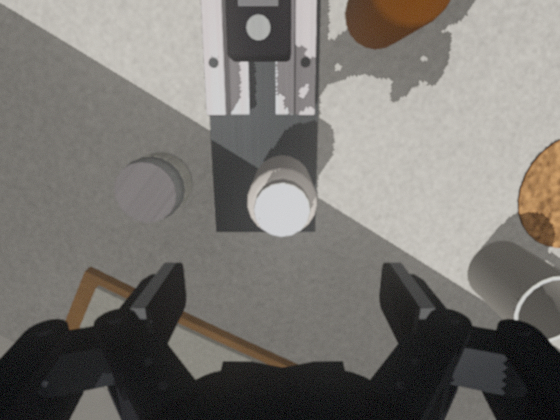

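The cap is centred at about (282,209). The landing-plate corners are at (216,231) and (317,230), and the guide walls end at about row 114. The fingers straddle the bottle's column.

```bash
python3 - <<'E'
from h import *
np.set_printoptions(precision=4,suppress=True)
st=arm.read_state()
print('cap',onz('wrist',[(282,209)],.105,st))
c=onz('wrist',[(216,231.5),(317,230.5)],.01,st);print('end corners',c,'mid',c.mean(0))
d=c[1]-c[0];print('len',np.linalg.norm(d),'ang',np.degrees(np.arctan2(d[1],d[0]))-90)
e=onz('wrist',[(207,114),(317.5,114)],.058,st);print('walls',e,e.mean(0))
d=c.mean(0)-e.mean(0);print(np.linalg.norm(d[:2]),np.degrees(np.arctan2(d[1],d[0])))
E
```

```text
cap [[0.668  0.0769 0.105 ]]
end corners [[0.7507 0.0479 0.01  ]
 [0.6921 0.1362 0.01  ]] mid [0.7214 0.092  0.01  ]
len 0.10594918650253128 ang 33.54150054480671
walls [[ 0.6454 -0.0103  0.058 ]
 [ 0.5968  0.0651  0.058 ]] [0.6211 0.0274 0.058 ]
0.11936356979014387 32.80919390793906
```

>>> play_rows(targets=[[[0,0,-0.016],[0,0,0],-1],[[0,0,-0.016],[0,0,0],-1],[[0,0,-0.016],[0,0,0],-1],[[0,0,-0.016],[0,0,0],-1],[[0,0,-0.016],[0,0,0],-1],[[0,0,-0.016],[0,0,0],-1],[[0,0,-0.016],[0,0,0],-1],[[0,0,-0.016],[0,0,0],-1],[[0,0,-0.01],[0,0,0],-1],[[0,0,-0.006],[0,0,0],-1],[[0,0,0],[0,0,0],-1]])

```text
t: 4.38
ee_pos: [0.6682, 0.0774, 0.0501]
tool_rot: [[-0.839, -0.544, -0.002], [-0.544, 0.839, -0.0], [0.002, 0.001, -1.0]]
contact_force: [0.1, 0.5, -1.1]
width: 0.995
finger_force: 0.0
```

>>> play_rows(targets=[[[0,0,0],[0,0,0],0],[[0,0,0],[0,0,0],0.2],[[0,0,0],[0,0,0],0.4],[[0,0,0],[0,0,0],0.6],[[0,0,0],[0,0,0],0.6],[[0,0,0],[0,0,0],1],[[0,0,0],[0,0,0],1],[[0,0,0],[0,0,0],1]], squeeze=30)

```text
t: 5.05
ee_pos: [0.6698, 0.0774, 0.0527]
tool_rot: [[-0.839, -0.544, 0.002], [-0.544, 0.839, 0.0], [-0.002, -0.001, -1.0]]
contact_force: [-1.7, -0.6, 6.2]
width: 0.645
finger_force: 32.3
```

>>> play_rows(targets=[[[0,0,0.005],[0,0,0],1],[[0,0,0.015],[0,0,0],1],[[0,0,0.02],[0,0,0],1],[[0,0,0.02],[0,0,0],1],[[0,0,0.02],[0,0,0],1],[[0,0,0.02],[0,0,0],1],[[-0.0054,0.0091,0.015],[0,0,0],1],[[-0.0108,0.0182,0.005],[0,0,0],1]], squeeze=40)

```text
t: 5.72
ee_pos: [0.6547, 0.1032, 0.1741]
tool_rot: [[-0.841, -0.542, 0.004], [-0.542, 0.841, -0.001], [-0.003, -0.003, -1.0]]
contact_force: [0.1, 0.7, -3.0]
width: 0.64
finger_force: 43.4
```

>>> play_rows(targets=[[[-0.0135,0.0228,0],[0,0,0],1],[[-0.0135,0.0228,0],[0,0,0],1],[[-0.0135,0.0228,0],[0,0,0],1],[[-0.0135,0.0228,0],[0,0,0],1],[[-0.0135,0.0228,0],[0,0,0],1],[[-0.0135,0.0228,0],[0,0,0],1],[[-0.0135,0.0228,0],[0,0,0],1],[[-0.0135,0.0228,0],[0,0,0],1],[[-0.0135,0.0228,0],[0,0,0],1],[[-0.0135,0.0228,0],[0,0,0],1],[[-0.0108,0.0182,0],[0,0,0],1],[[0,0,0],[0,0,0],1]])

```text
t: 6.72
ee_pos: [0.5045, 0.354, 0.1714]
tool_rot: [[-0.837, -0.547, -0.001], [-0.547, 0.837, 0.001], [0.0, 0.002, -1.0]]
contact_force: [-0.1, -0.7, -3.8]
width: 0.64
finger_force: 43.5
```

```bash
python3 - <<'E'
from h import *
np.set_printoptions(precision=4,suppress=True)
st=arm.read_state();print(st['t'],st['ee_pos'],st['width'],np.round(st['qpos'],1))
save('wrist','w2.png');save('scene','s2.png')
for n in ['wrist','scene']:
  for q in ['bottle','mat','mug']:
    r=arm.silhouettes(n,q)
    print(n,q,[(np.round(x['position'],3),x['confidence']) for x in arm.spot_in(n,q)[:1]])
    if r and q=='mat':
        v,u=np.nonzero(r[0]['mask'])
        P=onz(n,np.c_[u,v],.004,st)[:,:2].astype(np.float32)
        print(r[0]['confidence'],len(u),cv2.minEnclosingCircle(P))
E
```

```text
6.7167 [0.5045 0.354  0.1714] 0.6400155197342962 [28.2 28.7  0.3 61.7  0.1 -4.9]
wrist bottle []
wrist mat [(array([0.486, 0.336, 0.005]), 0.7)]
0.87 9663 ((0.505800187587738, 0.35067179799079895), 0.06474076956510544)
wrist mug [(array([0.596, 0.314, 0.055]), 0.9)]
scene bottle [(array([0.527, 0.359, 0.192]), 0.71)]
scene mat [(array([0.502, 0.351, 0.005]), 0.58)]
0.93 1453 ((0.5068376064300537, 0.3494064211845398), 0.06416058540344238)
scene mug [(array([0.61 , 0.346, 0.05 ]), 0.64)]
```

View pics/w2.png

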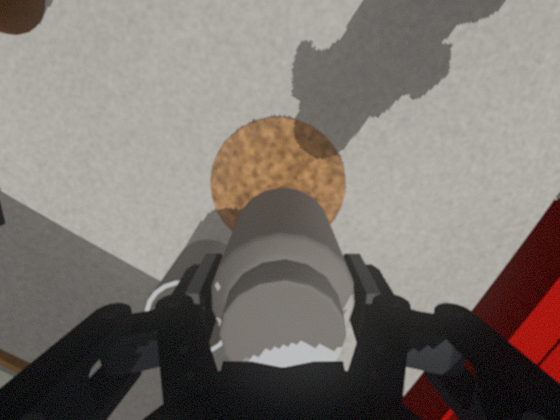

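The mat is centred at about (506,350) mm with the held bottle above it, and the mug stands clear to the lower left of the picture. Lowering now.

>>> play_rows(targets=[[[0,0,-0.008],[0,0,0],1],[[0,0,-0.015],[0,0,0],1],[[0,0,-0.018],[0,0,0],1],[[0,0,-0.018],[0,0,0],1],[[0,0,-0.018],[0,0,0],1],[[0,0,-0.018],[0,0,0],1],[[0,0,-0.012],[0,0,0],1],[[0,0,-0.008],[0,0,0],1],[[0,0,-0.005],[0,0,0],1],[[0,0,-0.003],[0,0,0],1],[[0,0,0],[0,0,0],1]])

```text
t: 8.33
ee_pos: [0.507, 0.3509, 0.0481]
tool_rot: [[-0.839, -0.544, -0.0], [-0.544, 0.839, -0.0], [0.0, 0.0, -1.0]]
contact_force: [0.0, -1.1, -4.1]
width: 0.64
finger_force: 43.5
```

>>> play_rows(targets=[[[0,0,-0.0015],[0,0,0],1],[[0,0,-0.0015],[0,0,0],1],[[0,0,0],[0,0,0],1]])

```text
t: 8.58
ee_pos: [0.5077, 0.3513, 0.0468]
tool_rot: [[-0.839, -0.544, 0.002], [-0.544, 0.839, 0.001], [-0.002, -0.0, -1.0]]
contact_force: [-1.4, -1.4, 4.8]
width: 0.646
finger_force: 44.2
```

>>> play_rows(targets=[[[0,0,0],[0,0,0],0.2],[[0,0,0],[0,0,0],0],[[0,0,0],[0,0,0],-0.4],[[0,0,0],[0,0,0],-0.8],[[0,0,0],[0,0,0],-1],[[0,0,0],[0,0,0],-1],[[0,0,0.01],[0,0,0],-1],[[0,0,0.02],[0,0,0],-1],[[0,0,0.025],[0,0,0],-1],[[0,0,0.03],[0,0,0],-1],[[0,0,0.03],[0,0,0],-1],[[0,0,0.035],[0,0,0],-1]])

```text
t: 9.58
ee_pos: [0.5063, 0.3506, 0.1967]
tool_rot: [[-0.839, -0.544, -0.001], [-0.544, 0.839, -0.0], [0.001, 0.0, -1.0]]
contact_force: [1.2, 0.8, -0.3]
width: 0.997
finger_force: 0.0
```

```bash
python3 - <<'E'
from h import *
np.set_printoptions(precision=4,suppress=True)
st=arm.read_state();print(st['t'],st['ee_pos'],st['width'],np.round(st['qpos'],1))
save('wrist','w3.png');arm.camera('scene')
for n in ['wrist','scene']:
    print(n,[(np.round(x['position'],3),x['confidence']) for x in arm.spot_in(n,'bottle')[:1]])
r=arm.silhouettes('wrist','bottle')
if r:
    v,u=np.nonzero(r[0]['mask']);print(u.min(),u.max(),v.min(),v.max())
E
```

```text
9.5833 [0.5063 0.3506 0.1967] 0.9969286888476601 [27.9 27.8  2.7 65.   0.  -5. ]
wrist [(array([0.5  , 0.347, 0.099]), 0.84)]
scene [(array([0.523, 0.352, 0.079]), 0.72)]
249 316 155 233
```

>>> play_rows(targets=[[[-0.0017,-0.018,0.01],[0,0,0],0],[[-0.0017,-0.0377,0.005],[0,0,0],1],[[-0.0017,-0.0377,0.005],[0,0,0],1],[[-0.0017,-0.0377,0],[0,0,0],1],[[-0.0017,-0.0377,0],[0,0,0],1],[[-0.0017,-0.0377,0],[0,0,0],1],[[-0.0017,-0.0377,0],[0,0,0],1],[[-0.0017,-0.0377,0],[0,0,0],1],[[-0.0017,-0.0377,0],[0,0,0],1],[[-0.0017,-0.0377,0],[0,0,0],1],[[-0.0017,-0.0377,0],[0,0,0],1],[[-0.0017,-0.018,0],[0,0,0],1]])

```text
t: 10.83
ee_pos: [0.4855, -0.0655, 0.2142]
tool_rot: [[-0.84, -0.542, -0.002], [-0.542, 0.84, -0.001], [0.002, 0.001, -1.0]]
contact_force: [0.4, 0.7, -0.1]
width: -0.001
finger_force: 0.0
```

>>> play_rows(targets=[[[0,0,0],[0,0,0],1],[[0,0,0],[0,0,0],1],[[0,0,0],[0,0,0],1]])

```text
t: 11.08
ee_pos: [0.486, -0.0615, 0.2146]
tool_rot: [[-0.839, -0.544, -0.002], [-0.544, 0.839, 0.001], [0.001, 0.001, -1.0]]
contact_force: [0.3, 0.5, 1.0]
width: -0.001
finger_force: 0.0
```

```bash
python3 - <<'E'
from h import *
np.set_printoptions(precision=4,suppress=True)
st=arm.read_state();print(st['t'],st['ee_pos'],st['width'],np.round(st['qpos'],1))
a=save('side','s3.png');b=save('wrist','w3b.png')[:,:,::-1]
a=cv2.resize(a[60:270,160:400],None,fx=1.65,fy=1.65)[:,:,::-1]
b=cv2.resize(b,(400,300)); 
c=np.zeros((346,800,3),np.uint8);c[:a.shape[0],:a.shape[1]]=a[:346];c[:300,400:]=b
cv2.imwrite('pics/c3.png',c)
print(arm.spot_in('side','carriage')[:1],arm.spot_in('side','bottle')[:1])
E
```

```text
11.0833 [ 0.486  -0.0615  0.2146] -0.0012237516892289705 [-15.8  13.5 -15.6  60.9   0.  -48.7]
[{'position': [0.5322, -0.0336, 0.0617], 'confidence': 0.79}] [{'position': [0.5053, 0.3277, 0.0605], 'confidence': 0.93}]
```

View pics/c3.png

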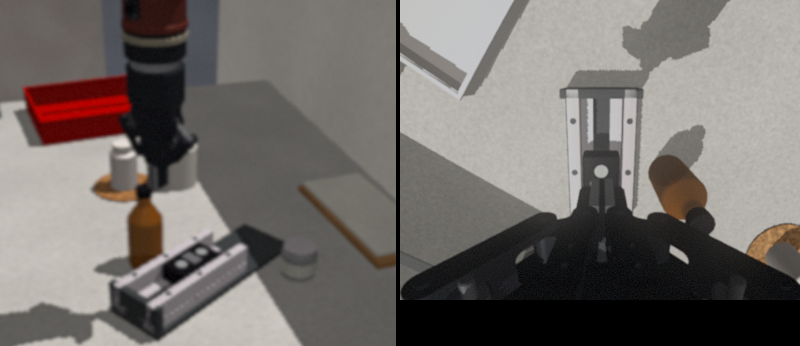

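The left half shows the bottle upright on the mat. The wrist view on the right shows the carriage's rear edge at about (281,211) in the full picture and the closed-end plate at row 123.

```bash
python3 - <<'E'
from h import *
np.set_printoptions(precision=4,suppress=True)
st=arm.read_state()
t=np.array([.580,-.001]);d=np.array([.8387,.5446]);n=np.array([-d[1],d[0]])
for uv,z in [((281,211),.06),((281,123),.058),((229,126),.058),((336,126),.058),((281,240),.06)]:
    P=onz('wrist',[uv],z,st)[0];print(uv,P,(P[:2]-t)@d,(P[:2]-t)@n)
e=np.array(st['ee_pos'])[:2]-t;print('tcp',e@d,e@n)
E
```

```text
(281, 211) [ 0.5042 -0.0504  0.06  ] -0.09050048755470669 -0.00010300340474251463
(281, 123) [ 0.4372 -0.0939  0.058 ] -0.17035341870796683 -0.00011581159833816412
(229, 126) [ 0.4641 -0.1307  0.058 ] -0.1678404617851664 -0.04569486457177223
(336, 126) [ 0.4129 -0.0521  0.058 ] -0.16794549272851117 0.048114904804406985
(281, 240) [ 0.5286 -0.0345  0.06  ] -0.06140545597253423 -0.00010225765009682156
tcp -0.11107266479117532 0.0005363823877215165
```

>>> play_rows(targets=[[[-0.004,-0.0027,-0.012],[0,0,0],1],[[-0.0044,-0.0027,-0.018],[0,0,0],1],[[0,0,-0.018],[0,0,0],1],[[0,0,-0.018],[0,0,0],1],[[0,0,-0.018],[0,0,0],1],[[0,0,-0.018],[0,0,0],1],[[0,0,-0.018],[0,0,0],1],[[0,0,-0.015],[0,0,0],1],[[0,0,-0.014],[0,0,0],1],[[0,0,-0.014],[0,0,0],1],[[0,0,-0.012],[0,0,0],1],[[0,0,0],[0,0,0],1]])

```text
t: 12.28
ee_pos: [0.4768, -0.0664, 0.0385]
tool_rot: [[-0.839, -0.545, -0.003], [-0.545, 0.839, 0.001], [0.002, 0.003, -1.0]]
contact_force: [-0.3, 0.1, -0.6]
width: 0.002
finger_force: 0.0
```

>>> play_rows(targets=[[[0.0042,0.0027,0],[0,0,0],1],[[0.0042,0.0027,0],[0,0,0],1],[[0.0042,0.0027,0],[0,0,0],1],[[0.0042,0.0027,0],[0,0,0],1],[[0.0042,0.0027,0],[0,0,0],1],[[0.0042,0.0027,0],[0,0,0],1],[[0.0063,0.0041,0],[0,0,0],1],[[0.0063,0.0041,0],[0,0,0],1],[[0.0063,0.0041,0],[0,0,0],1],[[0.0063,0.0041,0],[0,0,0],1],[[0.0063,0.0041,0],[0,0,0],1],[[0.0063,0.0041,0],[0,0,0],1]])

```text
t: 13.28
ee_pos: [0.5418, -0.0263, 0.0403]
tool_rot: [[-0.839, -0.544, -0.0], [-0.544, 0.839, -0.0], [0.0, 0.0, -1.0]]
contact_force: [-1.6, -2.0, 2.3]
width: 0.001
finger_force: 1.5
```

>>> play_rows(targets=[[[0.0067,0.0043,0],[0,0,0],1],[[0.0067,0.0043,0],[0,0,0],1],[[0.0067,0.0043,0],[0,0,0],1],[[0.0067,0.0043,0],[0,0,0],1],[[0.0067,0.0043,0],[0,0,0],1],[[0.0067,0.0043,0],[0,0,0],1],[[0.0067,0.0043,0],[0,0,0],1],[[0.0067,0.0043,0],[0,0,0],1],[[0.0067,0.0043,0],[0,0,0],1],[[0.0067,0.0043,0],[0,0,0],1],[[0.0067,0.0043,0],[0,0,0],1],[[0.0042,0.0027,0],[0,0,0],1]])

```text
t: 14.28
ee_pos: [0.6201, 0.0239, 0.0403]
tool_rot: [[-0.839, -0.544, 0.0], [-0.544, 0.839, 0.0], [-0.0, -0.0, -1.0]]
contact_force: [-2.6, -1.4, 2.2]
width: 0.003
finger_force: 1.4
```

>>> play_rows(targets=[[[0.0042,0.0027,0],[0,0,0],1],[[0.0042,0.0027,0],[0,0,0],1],[[0.0042,0.0027,0],[0,0,0],1],[[0,0,0],[0,0,0],1],[[0,0,0],[0,0,0],1]])

```text
t: 14.7
ee_pos: [0.6322, 0.0317, 0.0403]
tool_rot: [[-0.839, -0.544, 0.001], [-0.544, 0.839, 0.0], [-0.001, -0.0, -1.0]]
contact_force: [-0.1, -0.4, -0.7]
width: -0.003
finger_force: 0.0
```

```bash
python3 - <<'E'
from h import *
np.set_printoptions(precision=4,suppress=True)
st=arm.read_state();print(st['t'],st['ee_pos'],st['contact_force'])
t=np.array([.580,-.001]);d=np.array([.8387,.5446]);n=np.array([-d[1],d[0]])
e=np.array(st['ee_pos'])[:2]-t;print('tcp',e@d,e@n)
for c in ['side','scene']:
    arm.camera(c)
    for q in ['carriage','tall_bottle','tin']:
        for x in arm.spot_in(c,q)[:1]:
            P=np.array(x['position']);print(c,q,P,x['confidence'],(P[:2]-t)@d,(P[:2]-t)@n)
E
```

```text
14.7 [0.6322 0.0317 0.0403] [-0.1285 -0.4275 -0.6742]
tcp 0.061588254153500305 -0.0009856988966241466
side carriage [0.681  0.0408 0.053 ] 0.81 0.10747298000000008 -0.019946940000000045
side tall_bottle [0.484  0.0422 0.0859] 0.88 -0.05698847999999998 0.08851343999999998
side tin [ 0.7256 -0.0358  0.0417] 0.6 0.10316264000000006 -0.10848052000000002
scene carriage [0.6882 0.0704 0.0617] 0.83 0.12963178000000006 0.0009574599999999656
scene tall_bottle [0.5098 0.0767 0.0915] 0.88 -0.016561319999999942 0.10339790999999997
scene tin [ 0.736  -0.0179  0.0576] 0.93 0.12163346000000001 -0.09913163000000001
```

>>> play_rows(targets=[[[-0.0042,-0.0027,0],[0,0,0],1],[[0,0,0.015],[0,0,0],1],[[0,0,0.025],[0,0,0],1],[[0,0,0.025],[0,0,0],1],[[0,0,0.025],[0,0,0],0],[[0,0,0.025],[0,0,0],-1],[[0.011,0.0072,0.02],[0,0,0],-1],[[0.011,0.0072,0.015],[0,0,0],-1],[[0.011,0.0072,0],[0,0,0],-1],[[0.011,0.0072,0],[0,0,0],-1],[[0.011,0.0072,0],[0,0,0],-1],[[0,0,0],[0,0,0],-1]])

```text
t: 16.1
ee_pos: [0.6835, 0.0656, 0.1899]
tool_rot: [[-0.839, -0.544, 0.001], [-0.544, 0.839, 0.0], [-0.001, -0.0, -1.0]]
contact_force: [-0.6, -0.2, 0.3]
width: 1.004
finger_force: 0.0
```

>>> play_rows(targets=[[[0,0,0],[0,0,0],-1],[[0,0,0],[0,0,0],-1]])

```text
t: 16.27
ee_pos: [0.6817, 0.0643, 0.19]
tool_rot: [[-0.839, -0.544, -0.001], [-0.544, 0.839, -0.0], [0.001, 0.0, -1.0]]
contact_force: [-0.5, 0.9, 0.1]
width: 1.0
finger_force: 0.0
```

```bash
python3 - <<'E'
from h import *
np.set_printoptions(precision=4,suppress=True)
st=arm.read_state();print(st['t'],st['ee_pos'],st['width'])
save('wrist','w4.png')
for q in ['carriage','track','mat']:
    print(q,arm.spot_in('wrist',q)[:1])
r=arm.silhouettes('wrist','carriage')
v,u=np.nonzero(r[0]['mask']);P=onz('wrist',np.c_[u,v],.06,st)[:,:2].astype(np.float32)
print(cv2.minAreaRect(P),cv2.minAreaRect(np.c_[u,v].astype(np.float32)))
E
```

```text
16.2667 [0.6817 0.0643 0.19  ] 1.0004273301912352
carriage [{'position': [0.6736, 0.0608, 0.0585], 'confidence': 0.81}]
track [{'position': [0.6089, 0.0161, 0.0111], 'confidence': 0.57}]
mat [{'position': [0.5431, 0.3152, 0.0042], 'confidence': 0.92}]
((0.6781895756721497, 0.06285148859024048), (0.09005878865718842, 0.04930605739355087), 33.14406967163086) ((282.0, 190.0), (104.0, 60.0), 90.0)
```

View pics/w4.png

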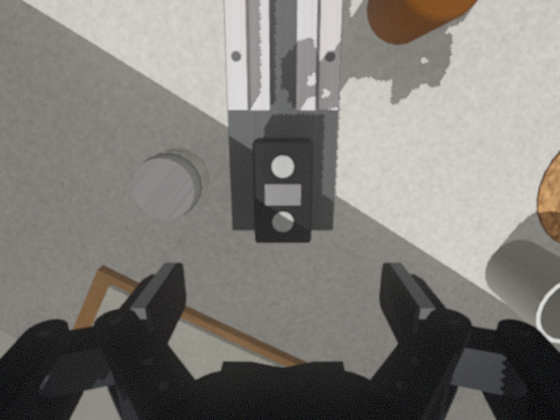

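The carriage lies fully on the landing plate: the silhouette is centred at (282,190), which is world (0.678, 0.063), at 33.1°. It is aligned with the fingers. Grasping now.

>>> play_rows(targets=[[[-0.0035,-0.0014,-0.012],[0,0,0],-1],[[0,0,-0.018],[0,0,0],-1],[[0,0,-0.018],[0,0,0],-1],[[0,0,-0.018],[0,0,0],-1],[[0,0,-0.018],[0,0,0],-1],[[0,0,-0.018],[0,0,0],-1],[[0,0,-0.018],[0,0,0],-1],[[0,0,-0.018],[0,0,0],-1],[[0,0,-0.014],[0,0,0],-1],[[0,0,-0.01],[0,0,0],-1],[[0,0,0],[0,0,0],-1]])

```text
t: 17.43
ee_pos: [0.6774, 0.0631, 0.0261]
tool_rot: [[-0.839, -0.544, -0.003], [-0.544, 0.839, 0.0], [0.003, 0.002, -1.0]]
contact_force: [-0.4, 0.1, 0.2]
width: 0.999
finger_force: 0.0
```

>>> play_rows(targets=[[[0,0,0],[0,0,0],0],[[0,0,0],[0,0,0],0.2],[[0,0,0],[0,0,0],0.4],[[0,0,0],[0,0,0],0.6],[[0,0,0],[0,0,0],1],[[0,0,0],[0,0,0],1],[[0,0,0],[0,0,0],1],[[0,0,0],[0,0,0],1]], squeeze=50)

```text
t: 18.1
ee_pos: [0.68, 0.0632, 0.0297]
tool_rot: [[-0.839, -0.544, 0.002], [-0.544, 0.839, -0.0], [-0.002, -0.001, -1.0]]
contact_force: [0.1, -1.3, 6.0]
width: 0.578
finger_force: 53.7
```

>>> play_rows(targets=[[[0,0,0.006],[0,0,0],1],[[0,0,0.014],[0,0,0],1],[[0,0,0.02],[0,0,0],1],[[0,0,0.02],[0,0,0],1],[[0,0,0.02],[0,0,0],1],[[0,0,0.02],[0,0,0],1],[[0,0,0.02],[0,0,0],1],[[0,0,0.01],[0,0,0],1],[[0,0,0],[0,0,0],1]])

```text
t: 18.85
ee_pos: [0.6802, 0.0634, 0.1609]
tool_rot: [[-0.839, -0.544, 0.004], [-0.544, 0.839, 0.0], [-0.003, -0.002, -1.0]]
contact_force: [0.8, 0.7, -3.3]
width: 0.579
finger_force: 52.7
```

>>> play_rows(targets=[[[-0.006,-0.015,0.008],[0,0,-2.75],1],[[-0.009,-0.025,0.008],[0,0,-2.75],1],[[-0.0135,-0.036,0.008],[0,0,-2.75],1],[[-0.0135,-0.036,0.008],[0,0,-2.75],1],[[-0.0135,-0.036,0.008],[0,0,-2.75],1],[[-0.0135,-0.036,0.008],[0,0,-2.75],1],[[-0.0135,-0.036,0.008],[0,0,-2.75],1],[[-0.0135,-0.036,0.008],[0,0,-2.75],1],[[-0.0135,-0.036,0.008],[0,0,-2.75],1],[[-0.0135,-0.036,0.008],[0,0,-2.75],1],[[-0.0135,-0.036,0.008],[0,0,-2.75],1],[[-0.0135,-0.036,0.008],[0,0,-2.75],1]])

```text
t: 19.85
ee_pos: [0.5275, -0.3379, 0.2532]
tool_rot: [[-1.0, 0.003, -0.002], [0.003, 1.0, 0.001], [0.002, 0.001, -1.0]]
contact_force: [1.3, -0.2, -3.5]
width: 0.58
finger_force: 52.7
```

>>> play_rows(targets=[[[0,-0.015,0],[0,0,0],1],[[0,-0.01,0],[0,0,0],1],[[0,0,0],[0,0,0],1],[[0,0,0],[0,0,0],1]])

```text
t: 20.18
ee_pos: [0.5289, -0.3608, 0.2528]
tool_rot: [[-1.0, 0.001, -0.002], [0.001, 1.0, 0.002], [0.002, 0.002, -1.0]]
contact_force: [-0.8, 1.6, -3.0]
width: 0.577
finger_force: 53.0
```

```bash
python3 - <<'E'
from h import *
np.set_printoptions(precision=4,suppress=True)
st=arm.read_state();print(st['t'],st['ee_pos'],np.round(st['tool_rot'],3),st['width'],st['finger_force'])
save('wrist','w5.png')
for q in ['tray','beaker','carriage']: print(q,arm.spot_in('wrist',q)[:1])
r=arm.silhouettes('wrist','tray')
if r:
    v,u=np.nonzero(r[0]['mask']);P=onz('wrist',np.c_[u,v],.042,st)[:,:2].astype(np.float32)
    print(cv2.minAreaRect(P),u.min(),u.max(),v.min(),v.max())
E
```

```text
20.1833 [ 0.5289 -0.3608  0.2528] [[-1.     0.001 -0.002]
 [ 0.001  1.     0.002]
 [ 0.002  0.002 -1.   ]] 0.5772792569903322 52.969459891319275
tray [{'position': [0.4466, -0.345, 0.0035], 'confidence': 0.67}]
beaker []
carriage [{'position': [0.5099, -0.3637, 0.2814], 'confidence': 0.83}]
((0.45900845527648926, -0.3484826385974884), (0.21692825853824615, 0.17561736702919006), 87.69121551513672) 185 407 14 197
```

View pics/w5.png

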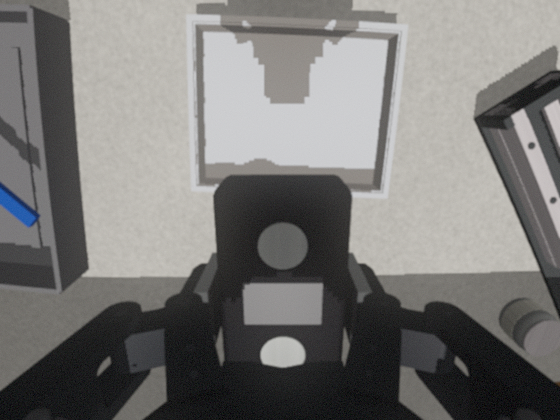

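The tray rim is clear above the held carriage, with outer corners at about (187,17), (405,25), (386,198) and (191,191).

```bash
python3 - <<'E'
from h import *
np.set_printoptions(precision=4,suppress=True)
st=arm.read_state()
P=onz('wrist',[(187,16),(406,25),(386,198),(191,191)],.042,st)[:,:2];print(P,P.mean(0))
for i in range(4):
    d=P[(i+1)%4]-P[i];print(np.linalg.norm(d),np.degrees(np.arctan2(d[1],d[0])))
print(cv2.minAreaRect(P.astype(np.float32)))
E
```

```text
[[ 0.37   -0.4518]
 [ 0.3771 -0.2387]
 [ 0.5522 -0.2447]
 [ 0.5444 -0.4595]] [ 0.4609 -0.3487]
0.21315348108386722 88.07735408470266
0.1751667330712363 -1.9420525571098735
0.21493872175613105 -92.07608886977677
0.17460083521587486 177.4722942370103
((0.4610131084918976, -0.34912458062171936), (0.21493813395500183, 0.17516672611236572), 88.05795288085938)
```

>>> play_rows(targets=[[[-0.006,0.001,-0.005],[0,0,-0.5],1],[[-0.011,0.002,-0.015],[0,0,-0.5],1],[[-0.012,0.002,-0.02],[0,0,-0.5],1],[[-0.012,0.002,-0.02],[0,0,-0.5],1],[[-0.012,0.002,-0.02],[0,0,0],1],[[-0.01,0.002,-0.02],[0,0,0],1],[[-0.005,0.001,-0.015],[0,0,0],1],[[0,0,-0.015],[0,0,0],1],[[0,0,-0.01],[0,0,0],1],[[0,0,0],[0,0,0],1]])

```text
t: 21.27
ee_pos: [0.4603, -0.3484, 0.1125]
tool_rot: [[-0.999, 0.035, -0.002], [0.035, 0.999, 0.002], [0.002, 0.002, -1.0]]
contact_force: [-0.2, 0.6, -3.2]
width: 0.579
finger_force: 52.8
```

>>> play_rows(targets=[[[0,0,-0.008],[0,0,0],1],[[0,0,-0.012],[0,0,0],1],[[0,0,-0.012],[0,0,0],1],[[0,0,-0.012],[0,0,0],1],[[0,0,-0.012],[0,0,0],1],[[0,0,-0.01],[0,0,0],1],[[0,0,-0.008],[0,0,0],1],[[0,0,-0.005],[0,0,0],1],[[0,0,-0.003],[0,0,0],1],[[0,0,0],[0,0,0],1]])

```text
t: 22.1
ee_pos: [0.461, -0.3496, 0.032]
tool_rot: [[-0.999, 0.036, -0.0], [0.036, 0.999, 0.0], [0.0, 0.0, -1.0]]
contact_force: [0.8, 0.5, -3.7]
width: 0.577
finger_force: 53.0
```

>>> play_rows(targets=[[[0,0,-0.001],[0,0,0],1],[[0,0,-0.0015],[0,0,0],1],[[0,0,0],[0,0,0],1]])

```text
t: 22.35
ee_pos: [0.4612, -0.3499, 0.03]
tool_rot: [[-0.999, 0.036, 0.0], [0.036, 0.999, -0.0], [-0.0, -0.0, -1.0]]
contact_force: [0.4, -0.3, -3.5]
width: 0.58
finger_force: 53.0
```

Still hanging (-3.5 N), with about 5 mm to go.

>>> play_rows(targets=[[[0,0,-0.0015],[0,0,0],1],[[0,0,-0.0015],[0,0,0],1],[[0,0,-0.001],[0,0,0],1],[[0,0,0],[0,0,0],1]])

```text
t: 22.68
ee_pos: [0.4609, -0.3496, 0.0256]
tool_rot: [[-0.999, 0.036, -0.0], [0.036, 0.999, 0.0], [0.0, 0.0, -1.0]]
contact_force: [-0.5, 0.4, -4.2]
width: 0.576
finger_force: 53.0
```

>>> play_rows(targets=[[[0,0,-0.001],[0,0,0],1],[[0,0,0],[0,0,0],1]])

```text
t: 22.85
ee_pos: [0.4611, -0.3497, 0.0248]
tool_rot: [[-0.999, 0.036, 0.0], [0.036, 0.999, -0.0], [-0.0, -0.0, -1.0]]
contact_force: [0.8, -0.7, -3.4]
width: 0.581
finger_force: 53.0
```

>>> play_rows(targets=[[[0,0,-0.001],[0,0,0],1],[[0,0,-0.001],[0,0,0],1],[[0,0,0],[0,0,0],1]])

```text
t: 23.1
ee_pos: [0.4611, -0.3498, 0.0247]
tool_rot: [[-0.999, 0.036, 0.001], [0.036, 0.999, -0.001], [-0.001, -0.001, -1.0]]
contact_force: [-6.5, 5.4, 20.5]
width: 0.575
finger_force: 55.7
```

Floor reached. Releasing and retreating upward.

>>> play_rows(targets=[[[0,0,0.001],[0,0,0],0.5],[[0,0,0],[0,0,0],0.2],[[0,0,0],[0,0,0],-0.2],[[0,0,0],[0,0,0],-0.6],[[0,0,0],[0,0,0],-1],[[0,0,0],[0,0,0],-1],[[0,0,0.01],[0,0,0],-1],[[0,0,0.02],[0,0,0],-1],[[0,0,0.025],[0,0,0],-1],[[0,0,0.03],[0,0,0],-1],[[0,0,0.03],[0,0,0],-1],[[0,0,0.03],[0,0,0],-1]])

```text
t: 24.1
ee_pos: [0.4608, -0.3495, 0.1709]
tool_rot: [[-0.999, 0.036, 0.0], [0.036, 0.999, -0.0], [-0.0, -0.0, -1.0]]
contact_force: [1.0, -0.4, 0.3]
width: 0.999
finger_force: 0.0
```

>>> play_rows(targets=[[[0.01,0,0.03],[0,0,0],-1],[[0.02,0,0.025],[0,0,0],-1],[[0.02,0,0],[0,0,0],-1],[[0.01,0,0],[0,0,0],-1],[[0,0,0],[0,0,0],-1]])

```text
t: 24.52
ee_pos: [0.5228, -0.3496, 0.2247]
tool_rot: [[-0.999, 0.035, 0.002], [0.035, 0.999, -0.001], [-0.002, -0.001, -1.0]]
contact_force: [-1.0, 0.4, -0.4]
width: 1.0
finger_force: 0.0
```

```bash
python3 - <<'E'
from h import *
np.set_printoptions(precision=4,suppress=True)
st=arm.read_state();print(st['t'],st['ee_pos'],st['contact_force'])
a=save('wrist','w6.png')[:,:,::-1];b=save('scene','s6.png')[:,:,::-1]
cv2.imwrite('pics/c6.png',np.hstack([cv2.resize(a,(400,300)),cv2.resize(b,(400,300))]))
arm.camera('side')
for n in ['wrist','scene','side']:
  for q in ['carriage','bottle','tall_bottle','tin','mug','beaker']:
    print(n,q,[(np.round(x['position'],3),x['confidence']) for x in arm.spot_in(n,q)[:1]])
E
```

```text
24.5167 [ 0.5228 -0.3496  0.2247] [-0.964   0.4178 -0.3707]
wrist carriage [(array([ 0.459, -0.351,  0.054]), 0.96)]
wrist bottle [(array([ 0.457, -0.353,  0.055]), 0.57)]
wrist tall_bottle []
wrist tin [(array([ 0.704, -0.037,  0.029]), 0.65)]
wrist mug [(array([ 0.45 , -0.347,  0.003]), 0.28)]
wrist beaker [(array([ 0.607, -0.389,  0.064]), 0.56)]
scene carriage [(array([ 0.471, -0.34 ,  0.053]), 0.66)]
scene bottle [(array([0.527, 0.355, 0.079]), 0.73)]
scene tall_bottle [(array([0.507, 0.079, 0.092]), 0.92)]
scene tin [(array([ 0.736, -0.016,  0.058]), 0.67)]
scene mug [(array([0.61 , 0.341, 0.049]), 0.58)]
scene beaker [(array([ 0.597, -0.38 ,  0.067]), 0.56)]
side carriage [(array([ 0.453, -0.368,  0.054]), 0.78)]
side bottle [(array([0.507, 0.327, 0.061]), 0.71)]
side tall_bottle [(array([0.614, 0.314, 0.058]), 0.44)]
side tin [(array([ 0.741, -0.045,  0.044]), 0.6)]
side mug []
side beaker [(array([ 0.46 , -0.372,  0.005]), 0.25)]
```

View pics/c6.png

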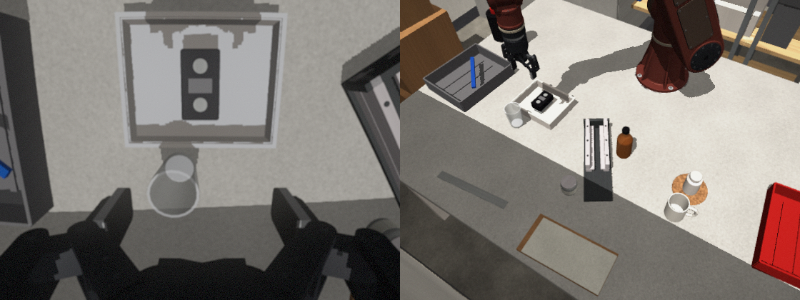

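The carriage stands in the middle of the tray, at (200,85) in the left half. The right half shows the bottle upright on the mat at (694,182) and the bystanders undisturbed. Handing in.

```bash
python3 -c "
from station import arm
print(arm.hand_in())"
```

```text
the job is handed in; nothing more can be done
None
```

The job is handed in, with no verdict returned: the last pictures show the carriage standing released in the rinse tray, the white bottle upright on the cork mat, and the amber bottle, tin, mug and beaker where they were.

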